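Seat a filter core on the tea-water filter's spindle

ROBOT

A 6-joint arm with a two-finger parallel gripper is mounted at the origin on the work surface. World frame = base frame: x ahead of the robot, y to its left, z up, the work surface at z = 0. Lengths are in m, angles in rad, forces in N, time in s.
With the tool pointing down it reaches from about 0.325 to 0.75 m from the base axis. Payload 7.6 kg.
Tool frame: the origin (TCP) lies midway between the tips of the shut fingers; the grasp point (between the pads) lies 19 mm behind it (arm.tcp_to_grasp is the distance from the TCP to the grasp point, in m); y points along the fingers, x is the direction in which the jaws open and shut, and the axes are right-handed (so a half turn about y gives the same grasp; the last joint's range is limited). The gripper opens to 85 mm and grips with 20 to 120 N. Pads are 22 mm wide; open, the fingers measure 114 mm over their backs; the gripper's body (76 mm by 85 mm) begins 54 mm behind the grasp point. The pads swing forward as they close: fully open they stand 13 mm farther back than shut.
Start: joints at [-1.348, 0.052, 1.401, -0, 1.689, -0.07], TCP at [0.152, -0.503, 0.231] pointing down, gripper open.
Joint ranges: [-2.9, 2.9], [-0.91, 2.17], [0.12, 2.37], [-1.06, 4.2], [0.26, 2.73], [-2.93, 2.93]. Speed limits (rad/s): [2.57, 2.57, 3.01, 3.14, 3.14, 3.14].

INTERFACE

Orientations are given as a rotation vector (axis times angle).
In Python, from cell import arm gives the robot as it stands.
- The arm moves only by the tool drive_tool, never from a script. Its argument "commands" is one flat list of numbers, 6 for each row, row after row: the shift along the world's x, y, z scaled (see below), then the turn, a rotation vector about the world's x, y, z scaled (see below). A call has 1 to 5 rows; each row is the pose to reach, as a shift and turn from the pose commanded when the call began; what a row does not reach only later rows make up. The controller multiplies each number of a shift by 10 cm and each number of a turn by pi/2 rad. A row lasts 1/10 s, in which the tool goes at most 50 mm and 8.59 degrees, less where a joint would pass 70% of its speed; a pose out of reach is approached as far as the arm can. A call with a number of a shift or a turn outside -1 to 1 is refused whole. A call with a gripper value outside its range is refused whole. "claw" is the opening in per cent of the stroke, from 0 (shut) to 100 (fully open), set as the call begins (left out, the last holds). The fingers move at their own pace and stop on an object; "grip_force" is the grip in N (left out, the last holds). Time passes only in rows, so rows that repeat a pose let the fingers close. It gives the time, the measured TCP pose, the force and the opening at its end, in the units of the state.
- arm.sense(): the state, without advancing time (a new reading comes with each control period).
- arm.camera(name): name is "scene" or "top" or "wrist"; returns a dict with "pixels" (384x512x3 uint8, red, green, blue), "z_map" (384x512 float32, m along the optical axis (not along the pixel's ray), 0 where there is no reading), "intrinsics" (3x3 intrinsics, pixels), "T" (4x4, takes a point from camera to world coordinates); the wrist camera has in their place "tool_from_camera" (4x4, takes a point from camera to tool coordinates, whose origin is the TCP and whose axes are the tool frame's). Camera axes: x right, y down, z forward; pixel columns grow to the right and rows downward; lengths in m; the calibration is good to about 2 mm. A picture is of the moment at which its call begins: read the wrist's pose just before it.
- arm.finish_job(): hands the job in, once; it reports no verdict.
The state is a dict: "time_s": time; "q": joint angles; "qd": joint speeds; "effort": joint torques, N m; "ee_pos": TCP position; "ee_rot": TCP orientation; "force": force on the tool from outside, world axes, zero at the start; "torque": the same for the moment, N m; "opening": finger opening in m.
Only numpy, scipy, OpenCV 4.12 (cv2) and the standard library are available. Lean on these libraries where they do the work, as an engineer would, in place of code of your own. Each camera call takes 0.05 s, during which the arm holds its last target.

TASK

Take the clean white filter core with blue caps off the slanted drying rack and mount it, slotted foot down, on the upright steel spindle of the white water-filter base. Feel for the orange pins by turning it gently until the core drops over them, fully home and upright on the seat, then let go; it is ceramic, so do not drop it or press it hard, and leave the stained brown core and the tea things alone.

Things in the scene. Friction and masses are not known exactly. Their poses are not given: they have to be found in the camera images.
- core: white ceramic filter core like a spool, 70 mm tall: blue caps 56 mm across (lowest 20 mm, top 14 mm), white waist 44 mm across between, straight 16 mm bore through it; 0.17 to 0.35 kg. Foot: three radial slots 120 deg apart, 11 mm wide, 9 mm deep, open outwards and below, one along +x. Origin: underside centre, +z up the bore. Starts on either rack peg, underside flat on the sloping face
- core_top (a point): centre of the white core's top face, 70 mm up its axis from the underside centre. On the rack the axis leans 27.5 deg (0.48 rad) from vertical, top towards the rack's front (-x of the rack); the core must be drawn off along this axis
- spent_core: used filter core, stained brown with dark brown caps, same shape and size as the white one, on the other peg of the rack, 120 mm from it; bystander, not to be moved. Origin: underside centre, +z up its bore
- rack: fixed aluminium drying rack, its front turned away from the robot and inwards, 210 mm wide along its y; its face (90 mm) slopes up 27.5 deg from the front (-x) edge, 24 mm high, to the back edge, 66 mm high. Two pegs 12 mm thick, 24 mm long stand square on it at y = +60 and -60 mm. Origin: centre of its footprint on the counter; each peg's foot is 45 mm above it
- stand: fixed white round water-filter base, 124 mm across, 22 mm high, with an upright fixed steel spindle on its axis, 13 mm thick, tapering over the last 22 mm to a 5 mm tip. Around the spindle lies a grey pin ring, 62 mm across, whose top face is the seat. Origin: underside centre, z up; its yaw says nothing about the pins
- seat (a point): seat centre on the spindle axis, 28 mm above the counter: where the core's underside centre ends. Three orange round-topped pins, 6 mm thick, 7 mm high, stand here 120 deg apart on a 20 mm radius, at an angle that differs every time and is not reported; the ring is stiff (0.5 N m). A core off the pins' angle rests 7 mm high; within about 0.1 rad of it (every 120 deg) it sinks home
- spindle_tip (a point): top end of the spindle, 58 mm above the seat
- teapot: red clay teapot, about 100 mm across, 93 mm tall, spout to +y and handle to -y; bystander. Origin: underside centre
- pitcher: frosted glass pitcher, 80 mm across, 100 mm tall, handle to +x; bystander. Origin: underside centre
- cup1: celadon cup, 66 mm across, 45 mm tall; bystander. Origin: underside centre
- cup2: celadon cup, same size; bystander. Origin: underside centre
- clip: wooden cup clip lying flat, 160 mm long along its x, 30 mm wide, 9 mm high; bystander. Origin: underside centre
- housing: milky clear cover of the filter, standing, 98 mm across, 110 mm tall; bystander. Origin: underside centre
- tray: fixed aluminium tray with a latched lid and a bow handle, 156 x 206 mm, 79 mm high; bystander. Origin: underside centre
There are look-alikes about, which are no part of the job. Of the things that look like the core, the middle-sized one is meant.

How it is judged:
By the outcome, as a careful person would: the job done as asked, in the order asked, and still so for the second after the job is handed in, with the robot touching nothing.
It also fails if it takes over 64 s, if anything falls off the work surface, if the arm or the gripper's body presses on something with over 40 N, if the wrist force passes 120 N, or if a joint passes its speed limit or range.

## Working session

There is one attempt and no reset: what is moved stays moved. The work goes in short steps, Python scripts to look and compute and a tool call to move; the robot and the scene stay as the last step left them, time stands still between calls to the robot, and variables do not carry over. Pictures are saved under pics/ and viewed, and the job is handed in when it is done.

Besides the shell and the picture viewer there is one more tool, called after "Call:" as name(argument=value, ...), one argument or row to a line, values as JSON. drive_tool: Moves the arm, as the interface text tells. Its arguments: {"type":"object","properties":{"commands":{"type":"array"},"claw":{"type":"number"},"grip_force":{"type":"number"}},"required":["commands"]}

```bash
mkdir -p pics; ls; cat > h.py <<'E'
import numpy as np, cv2
from cell import arm
def snap(n,f):
    s=arm.sense(); c=arm.camera(n); np.savez('%s.npz'%f,**{k:v for k,v in c.items()},pos=s['ee_pos'],rot=s['ee_rot'])
    cv2.imwrite('pics/%s.png'%f,cv2.cvtColor(c['pixels'],cv2.COLOR_RGB2BGR)); return c,s
E
python3 - <<'E'
from h import *
for n in ['scene','top','wrist']: 
    c,s=snap(n,n+'0')
print({k:np.round(v,4) for k,v in s.items()}); print(arm.tcp_to_grasp)
E
```

```text
pics
{'time_s': np.float64(0.1), 'q': array([-1.3483,  0.0528,  1.4016, -0.    ,  1.6886, -0.0703]), 'qd': array([ 0.0002, -0.0025, -0.0001, -0.0006,  0.0003, -0.0015]), 'effort': array([ 8.00000e-04, -3.82580e+01, -3.60985e+01, -1.00000e-04,
        4.80000e-03, -0.00000e+00]), 'ee_pos': array([ 0.1515, -0.5024,  0.2306]), 'ee_rot': array([-1.3327,  0.9916, -0.9898]), 'force': array([ 0.4599, -0.2733,  0.0459]), 'torque': array([-0.0075, -0.0228, -0.0637]), 'opening': np.float64(0.0857)}
0.0187
```

View pics/scene0.png

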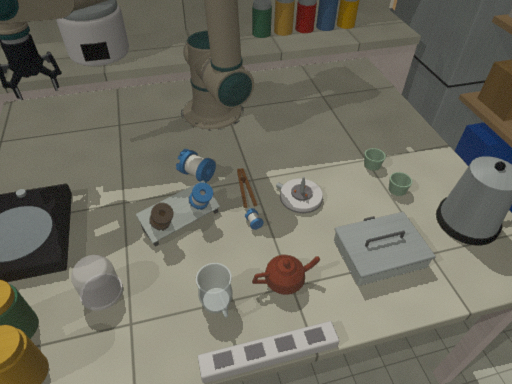

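View pics/top0.png

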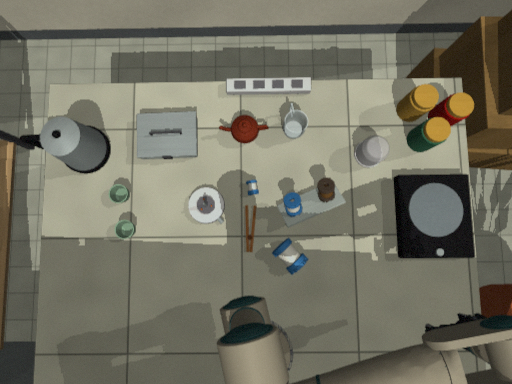

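View pics/wrist0.png

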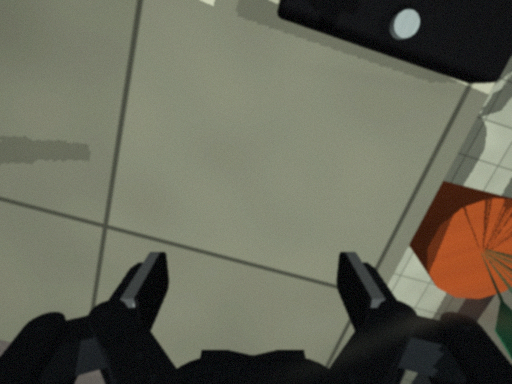

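```bash
python3 - <<'E'
from h import *
a=cv2.imread('pics/top0.png')[160:280,180:360]; cv2.imwrite('pics/topc.png',cv2.resize(a,None,fx=4.4,fy=4.4,interpolation=cv2.INTER_CUBIC))
a=cv2.imread('pics/scene0.png')[140:250,130:340]; cv2.imwrite('pics/scenec.png',cv2.resize(a,None,fx=3.8,fy=3.8,interpolation=cv2.INTER_CUBIC))
for n in ['top0','scene0']:
    d=np.load(n+'.npz'); print(n,d['intrinsics'].round(1).tolist(),d['T'].round(3).tolist())
E
```

```text
top0 [[375.6, 0.0, 247.3], [0.0, 375.6, 189.9], [0.0, 0.0, 1.0]] [[-0.01, -0.993, 0.12, 0.392], [-1.0, 0.011, 0.011, 0.014], [-0.012, -0.12, -0.993, 1.307], [0.0, 0.0, 0.0, 1.0]]
scene0 [[405.1, 0.0, 257.6], [0.0, 405.1, 191.7], [0.0, 0.0, 1.0]] [[0.261, 0.697, -0.668, 1.254], [0.965, -0.176, 0.193, -0.183], [0.017, -0.695, -0.719, 0.876], [0.0, 0.0, 0.0, 1.0]]
```

View pics/topc.png

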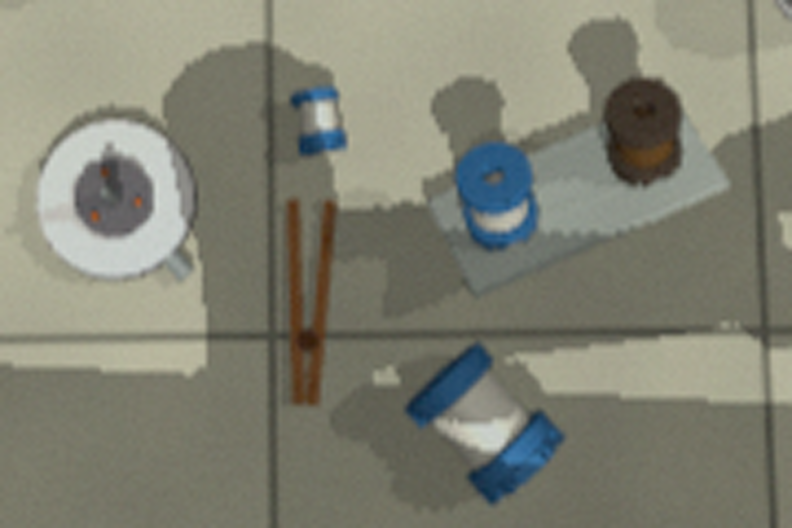

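View pics/scenec.png

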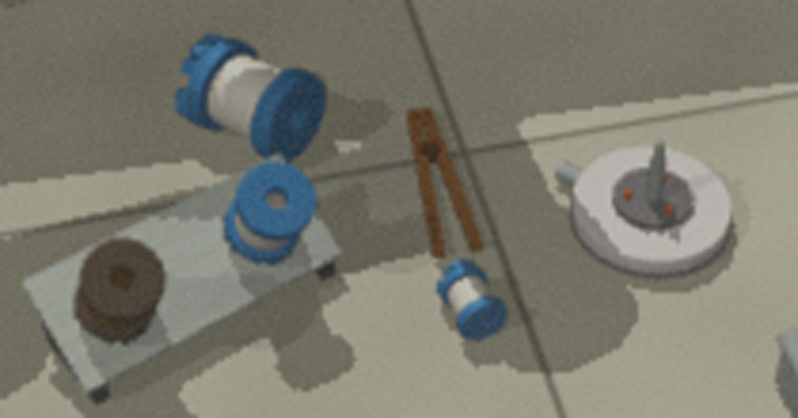

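```bash
cat >> h.py <<'E'
def load(f):
    d=np.load('%s.npz'%f); return d
def cloud(d,T=None):
    T=d['T'] if T is None else T; K=d['intrinsics']; z=d['z_map']
    v,u=np.mgrid[:z.shape[0],:z.shape[1]]
    p=np.stack([(u-K[0,2])/K[0,0]*z,(v-K[1,2])/K[1,1]*z,z],-1)
    P=p@T[:3,:3].T+T[:3,3]; P[z==0]=np.nan; return P
def ray(d,u,v,h,T=None):
    T=d['T'] if T is None else T; K=d['intrinsics']
    r=T[:3,:3]@np.array([(u-K[0,2])/K[0,0],(v-K[1,2])/K[1,1],1]); return T[:3,3]+r*(h-T[2,3])/r[2]
def hsv(d): return cv2.cvtColor(d['pixels'],cv2.COLOR_RGB2HSV)
E
python3 - <<'E'
from h import *
for n,roi in [('top0',(150,185,280,350)),('scene0',(140,130,250,330))]:
    d=load(n);P=cloud(d);H=hsv(d);r0,c0,r1,c1=roi
    m=np.zeros(H.shape[:2],np.uint8);m[r0:r1,c0:c1]=1
    blue=((H[...,0]>95)&(H[...,0]<125)&(H[...,1]>120)&(m>0)).astype(np.uint8)
    k,l,s,cen=cv2.connectedComponentsWithStats(blue)
    for i in range(1,k):
        if s[i,4]>15:
            Q=P[l==i]; print(n,'blue',s[i].tolist(),np.nanmean(Q,0).round(3),'z',np.nanmin(Q[:,2]).round(3),np.nanmax(Q[:,2]).round(3))
    org=((H[...,0]<15)&(H[...,1]>130)&(H[...,2]>100)&(m>0)).astype(np.uint8)
    k,l,s,cen=cv2.connectedComponentsWithStats(org)
    for i in range(1,k):
        Q=P[l==i]; print(n,'org',s[i].tolist(),cen[i].round(1),ray(d,*cen[i],0.035).round(4))
    # rack plane & others
    g=(P[...,2]>0.02)&(P[...,2]<0.075)&(m>0)&(H[...,1]<60)
    k,l,s,cen=cv2.connectedComponentsWithStats(g.astype(np.uint8))
    for i in range(1,k):
        if s[i,4]>100:
            Q=P[l==i];print(n,'grey',s[i].tolist(),np.nanmean(Q,0).round(3))
E
```

```text
top0 blue [247, 180, 9, 4, 17] [0.576 0.014 0.035] z 0.028 0.039
top0 blue [248, 190, 10, 5, 38] [0.539 0.011 0.03 ] z 0.013 0.041
top0 blue [284, 193, 18, 23, 257] [ 0.495 -0.118  0.098] z 0.05 0.12
top0 blue [273, 239, 18, 18, 130] [ 0.352 -0.082  0.069] z 0.027 0.079
top0 blue [287, 254, 21, 20, 177] [ 0.298 -0.132  0.067] z 0.039 0.082
top0 org [211, 205, 1, 2, 2] [211.  205.5] [0.4938 0.1518 0.035 ]
top0 org [201, 208, 1, 2, 2] [201.  208.5] [0.4839 0.1858 0.035 ]
top0 grey [277, 185, 69, 42, 1020] [ 0.488 -0.185  0.051]
top0 grey [188, 187, 36, 36, 860] [0.5   0.171 0.025]
top0 grey [278, 244, 28, 23, 285] [ 0.326 -0.109  0.061]
scene0 blue [177, 150, 17, 23, 158] [ 0.31  -0.147  0.062] z 0.023 0.079
scene0 blue [196, 159, 19, 22, 251] [ 0.359 -0.09   0.051] z 0.005 0.079
scene0 blue [189, 183, 24, 26, 335] [ 0.503 -0.122  0.099] z 0.045 0.119
scene0 blue [246, 209, 8, 8, 25] [0.541 0.    0.035] z 0.026 0.04
scene0 blue [251, 219, 9, 9, 26] [0.577 0.006 0.033] z 0.017 0.04
scene0 org [294, 190, 2, 2, 4] [294.5 190.5] [0.4943 0.1479 0.035 ]
scene0 org [305, 194, 2, 2, 3] [305.7 194.7] [0.5181 0.1737 0.035 ]
scene0 grey [184, 154, 20, 22, 260] [ 0.332 -0.123  0.057]
scene0 grey [281, 179, 42, 31, 933] [0.501 0.166 0.026]
scene0 grey [136, 183, 84, 60, 1577] [ 0.506 -0.198  0.043]
```

```bash
python3 - <<'E'
from h import *
for n,roi in [('top0',(180,270,235,350)),('scene0',(170,130,250,225))]:
    d=load(n);P=cloud(d);H=hsv(d);r0,c0,r1,c1=roi
    m=np.zeros(H.shape[:2],bool);m[r0:r1,c0:c1]=1
    g=(P[...,2]>0.027)&(P[...,2]<0.066)&m&(H[...,1]<60)
    Q=P[g]
    for _ in range(10):
        c=Q.mean(0);nn=np.linalg.svd(Q-c)[2][2];nn*=np.sign(nn[2]);e=(Q-c)@nn;Q=Q[abs(e)<max(0.003,1.5*e.std())]
    print(n,'plane',len(Q),c.round(4),nn.round(3),'tilt',np.arccos(nn[2]).round(3),'yaw',np.arctan2(nn[1],nn[0]).round(3),e.std())
    rect=cv2.minAreaRect(((Q-c)[:,:2]*1000).astype(np.float32));print(rect)
    blue=(H[...,0]>95)&(H[...,0]<125)&(H[...,1]>120)&m
    B=P[blue]; B=B[B[:,2]>0.08]
    for it in range(10):
        c2=np.median(B@nn); 
    h=B@nn; top=np.percentile(h,90)
    T=B[(h>top-0.005)]
    print('top h above plane',top-c@nn, T.mean(0).round(4),len(T))
E
```

```text
top0 plane 703 [ 0.4885 -0.1846  0.051 ] [0.412 0.179 0.894] tilt 0.466 yaw 0.41 0.001500493920057448
((9.535892486572266, 0.4276885986328125), (82.1570816040039, 209.30892944335938), 23.333873748779297)
top h above plane 0.07263729943810551 [ 0.5041 -0.1154  0.1089] 144
scene0 plane 1147 [ 0.5032 -0.1968  0.0441] [0.414 0.176 0.893] tilt 0.467 yaw 0.401 0.0013975831258519241
((-8.96615219116211, 10.960868835449219), (82.84072875976562, 211.22691345214844), 23.228668212890625)
top h above plane 0.07191374103279319 [ 0.5044 -0.1184  0.1064] 261
```

```bash
python3 - <<'E'
from h import *
from scipy.spatial.transform import Rotation as Ro
s=arm.sense();R=Ro.from_rotvec(s['ee_rot']);print(R.as_matrix().round(3))
t,y=.48,.405
a=np.array([np.sin(t)*np.cos(y),np.sin(t)*np.sin(y),np.cos(t)]);ry=np.array([np.sin(y),-np.cos(y),0])
for nm,x in [('ry',ry),('-ry',-ry),('sl',np.cross(ry,a)),('-sl',-np.cross(ry,a))]:
    M=np.stack([x,-a,np.cross(x,-a)],1); print(nm,x.round(3),((Ro.from_matrix(M)*R.inv()).as_rotvec()).round(3))
print(load('wrist0')['tool_from_camera'].round(3),load('wrist0')['intrinsics'].round(1))
E
```

```text
[[ 0.289 -0.     0.957]
 [-0.957  0.001  0.289]
 [-0.001 -1.     0.   ]]
ry [ 0.394 -0.919  0.   ] [-0.165  0.451  0.11 ]
-ry [-0.394  0.919 -0.   ] [-0.679 -0.245 -2.946]
sl [-0.815 -0.349  0.462] [-0.476  0.222 -1.428]
-sl [ 0.815  0.349 -0.462] [0.228 0.489 1.647]
[[ 1.     0.    -0.     0.   ]
 [ 0.    -0.329  0.944 -0.143]
 [ 0.    -0.944 -0.329  0.085]
 [ 0.     0.     0.     1.   ]] [[298.7   0.  252.3]
 [  0.  298.7 192.2]
 [  0.    0.    1. ]]
```

Call:
drive_tool(
  commands=[0.2,0.2,0.05,0,0,0,0.4,0.4,0.1,0,0,0,0.6,0.6,0.1,0,0,0,0.8,0.8,0.1,0,0,0,1,1,0.1,0,0,0],
  claw=100,
  grip_force=60,
)

```text
time_s: 0.65
ee_pos: [0.2522, -0.4017, 0.2411]
ee_rot: [-1.333, 0.991, -0.991]
force: [0.0, 0.2, 0.2]
opening: 0.0855
```

Call:
drive_tool(
  commands=[0.2,0.2,0,-0.02,0.06,0.014,0.4,0.4,0,-0.04,0.12,0.028,0.6,0.6,0,-0.06,0.17,0.042,0.8,0.8,0,-0.08,0.23,0.056,1,1,0,-0.105,0.287,0.07],
)

```text
time_s: 1.15
ee_pos: [0.3524, -0.3018, 0.2416]
ee_rot: [-1.783, 1.172, -0.711]
force: [0.3, -1.8, 0.4]
opening: 0.0854
```

Call:
drive_tool(
  commands=[0.2,0.2,0,0,0,0,0.4,0.4,0,0,0,0,0.6,0.6,0,0,0,0,0.8,0.8,0,0,0,0,1,1,0,0,0,0],
)

```text
time_s: 1.65
ee_pos: [0.4522, -0.2017, 0.241]
ee_rot: [-1.779, 1.172, -0.712]
force: [0.3, -0.9, -0.1]
opening: 0.0855
```

Call:
drive_tool(
  commands=[0.2,0.2,0,0,0,0,0.4,0.4,0,0,0,0,0.6,0.6,0,0,0,0,0.8,0.8,0,0,0,0,1,1,0,0,0,0],
)

```text
time_s: 2.15
ee_pos: [0.5522, -0.1018, 0.2409]
ee_rot: [-1.779, 1.172, -0.712]
force: [0.0, -0.0, -0.0]
opening: 0.0851
```

```bash
python3 - <<'E'
from h import *
snap('wrist','w1')
E
```

```text
(no output)
```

View pics/w1.png

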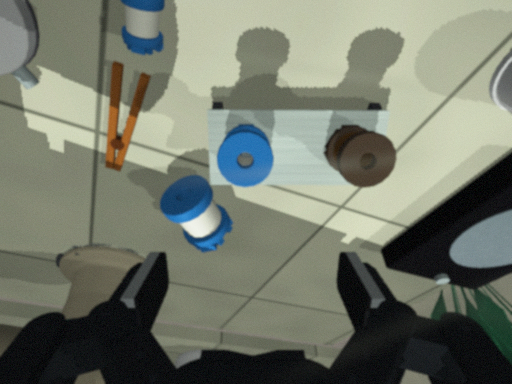

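```bash
cat >> h.py <<'E'
from scipy.spatial.transform import Rotation as Ro
def wT(d):
    T=np.eye(4);T[:3,:3]=Ro.from_rotvec(d['rot']).as_matrix();T[:3,3]=d['pos'];return T@d['tool_from_camera']
AX=np.array([np.sin(.48)*np.cos(.405),np.sin(.48)*np.sin(.405),np.cos(.48)])
def rayplane(d,T,u,v,p0,n):
    K=d['intrinsics'];r=T[:3,:3]@np.array([(u-K[0,2])/K[0,0],(v-K[1,2])/K[1,1],1]);return T[:3,3]+r*((p0-T[:3,3])@n)/(r@n)
E
python3 - <<'E'
from h import *
d=load('w1');T=wT(d);P=cloud(d,T);H=hsv(d)
m=np.zeros(H.shape[:2],bool);m[100:205,205:300]=1
cv2.imwrite('pics/w1c.png',cv2.resize(cv2.imread('pics/w1.png')[100:210,190:410],None,fx=3.5,fy=3.5,interpolation=cv2.INTER_CUBIC))
# plane
g=(P[...,2]>0.027)&(P[...,2]<0.066)&(H[...,1]<60);g[:,:205]=0;g[:,390:]=0;g[:100]=0;g[190:]=0
Q=P[g]
for _ in range(10):
    c=Q.mean(0);n=np.linalg.svd(Q-c)[2][2];n*=np.sign(n[2]);e=(Q-c)@n;Q=Q[abs(e)<max(.003,2*e.std())]
print('plane',c,n.round(3),'tilt',np.arccos(n[2]),'yaw',np.arctan2(n[1],n[0]),cv2.minAreaRect((Q[:,:2]*1000).astype(np.float32)))
R=Ro.from_rotvec(d['rot']).as_matrix();print('tool',R.round(3).tolist(),'angle to axis',np.degrees(np.arccos(-R[:,1]@AX)))
blue=(H[...,0]>95)&(H[...,0]<125)&(H[...,1]>120)&m
h=(P-c)@n
top=blue&(h>.062); print('h top',np.median(h[top]),np.nanmean(P[top],0))
# contour of top disc
cs,_=cv2.findContours(top.astype(np.uint8),cv2.RETR_CCOMP,cv2.CHAIN_APPROX_NONE)
for q in cs:
    if len(q)>12:
        el=cv2.fitEllipse(q); print(el, rayplane(d,T,*el[0],c+.07*n,n).round(4))
E
```

```text
plane [ 0.49859311 -0.17621622  0.04304201] [0.424 0.179 0.888] tilt 0.47877751409382413 yaw 0.3995340422671098 ((496.20599365234375, -183.6031036376953), (80.297119140625, 210.6233673095703), 22.964162826538086)
tool [[0.394, -0.425, 0.815], [-0.919, -0.183, 0.349], [0.0, -0.887, -0.462]] angle to axis 0.042161044787994845
h top 0.06992116445583023 [ 0.50614393 -0.11394822  0.10547941]
((244.76644897460938, 158.13812255859375), (54.240989685058594, 54.69572067260742), 25.351892471313477) [ 0.5064 -0.1138  0.1056]
((245.024658203125, 159.05645751953125), (15.55085277557373, 16.49345588684082), 96.79698944091797) [ 0.5057 -0.1144  0.106 ]
```

View pics/w1c.png

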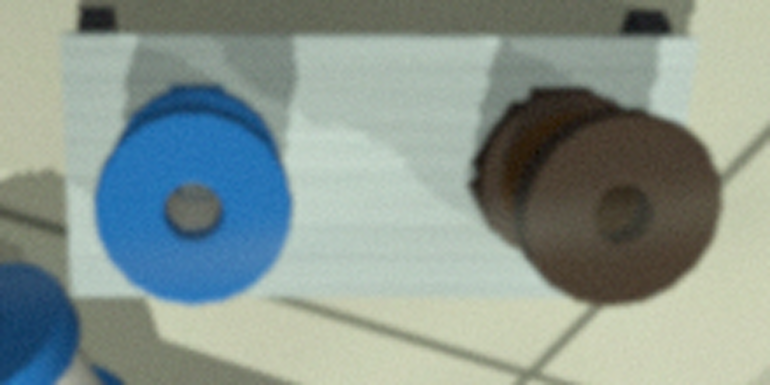

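Call:
drive_tool(
  commands=[-0.05,0.01,-0.25,0,0,0,-0.127,0.019,-0.64,0,0,0,-0.127,0.019,-0.64,0,0,0],
)

```text
time_s: 2.5
ee_pos: [0.5359, -0.1002, 0.1713]
ee_rot: [-1.784, 1.18, -0.701]
force: [-0.0, -0.9, -1.4]
opening: 0.0855
```

```bash
python3 - <<'E'
from h import *
snap('wrist','w2')
d=load('w2');T=wT(d);P=cloud(d,T);H=hsv(d)
blue=(H[...,0]>95)&(H[...,0]<125)&(H[...,1]>120)
top=blue&(abs((P-np.array([.5055,-.1145,.106]))@AX)<.006)&(np.linalg.norm(P-np.array([.5055,-.1145,.106]),axis=-1)<.04)
print(d['pos'])
cs,_=cv2.findContours(top.astype(np.uint8),cv2.RETR_CCOMP,cv2.CHAIN_APPROX_NONE)
for q in cs:
    if len(q)>20:
        el=cv2.fitEllipse(q); print(el, rayplane(d,T,*el[0],np.nanmean(P[top],0),AX).round(4))
E
```

```text
[ 0.53593865 -0.10017762  0.17133911]
((253.4885711669922, 200.84658813476562), (66.2737808227539, 68.41732788085938), 86.86344909667969) [ 0.5066 -0.1137  0.1052]
((253.5386199951172, 201.7190399169922), (17.690879821777344, 20.824939727783203), 90.0990219116211) [ 0.506  -0.114   0.1056]
```

View pics/w2.png

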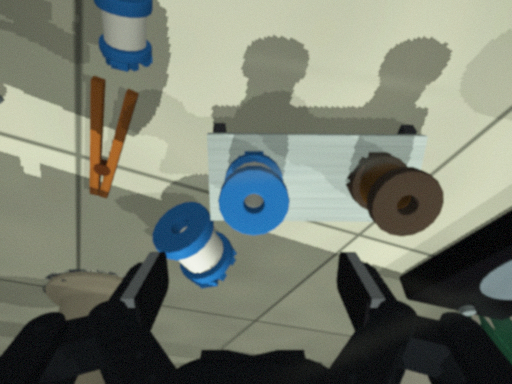

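Call:
drive_tool(
  commands=[-0.06,-0.03,-0.14,0,0,0,-0.12,-0.05,-0.28,0,0,0,-0.18,-0.08,-0.4,0,0,0,-0.22,-0.095,-0.49,0,0,0,-0.22,-0.095,-0.49,0,0,0],
)

```text
time_s: 3.05
ee_pos: [0.5169, -0.1106, 0.1288]
ee_rot: [-1.779, 1.172, -0.713]
force: [-0.1, -0.6, -0.2]
opening: 0.0854
```

```bash
python3 - <<'E'
from h import *
s=arm.sense();print(s['ee_pos'],s['force'],s['qd'].round(3))
R=Ro.from_rotvec(s['ee_rot']).as_matrix();top=np.array([.506,-.114,.1055]);e=s['ee_pos']-top
print('in tool',(R.T@e*1000).round(1),np.degrees(np.arccos(-R[:,1]@AX)))
E
```

```text
[ 0.51690303 -0.11056116  0.1288157 ] [-0.09332071 -0.5500527  -0.24876248] [ 0.007 -0.003 -0.027 -0.     0.016 -0.001]
in tool [  1.2 -25.9  -0.7] 0.04881150976804658
```

Call:
drive_tool(
  commands=[-0.06,-0.02,-0.12,0,0,0,-0.12,-0.045,-0.25,0,0,0,-0.18,-0.07,-0.38,0,0,0,-0.235,-0.09,-0.5,0,0,0,-0.235,-0.09,-0.5,0,0,0],
)

```text
time_s: 3.55
ee_pos: [0.4927, -0.1193, 0.0776]
ee_rot: [-1.779, 1.173, -0.711]
force: [0.2, -0.1, 0.4]
opening: 0.0853
```

Call:
drive_tool(
  commands=[0,0,0,0,0,0,0,0,0,0,0,0,0,0,0,0,0,0],
  claw=55,
  grip_force=40,
)

```text
time_s: 3.85
ee_pos: [0.4944, -0.1191, 0.0797]
ee_rot: [-1.778, 1.17, -0.714]
force: [1.9, 1.9, 4.3]
opening: 0.0553
```

```bash
python3 - <<'E'
from h import *
snap('wrist','w3')
s=arm.sense();print(s['ee_pos'],s['force'],s['opening'])
E
```

```text
[ 0.49439153 -0.11916406  0.07966384] [1.80499197 1.89264025 4.23470669] 0.055480509441534535
```

View pics/w3.png

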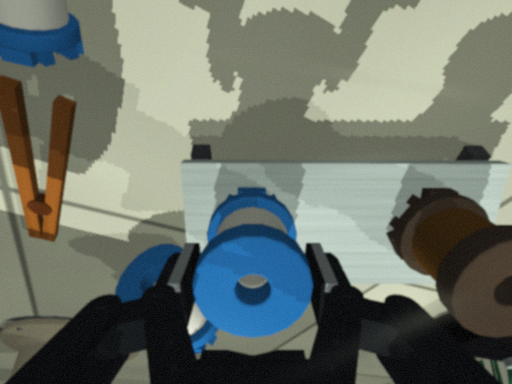

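Call:
drive_tool(
  commands=[0,0,0,0,0,0,0,0,0,0,0,0,0,0,0,0,0,0],
  claw=0,
  grip_force=60,
)

```text
time_s: 4.2
ee_pos: [0.4945, -0.1191, 0.0798]
ee_rot: [-1.778, 1.169, -0.715]
force: [2.0, 1.7, 6.1]
opening: 0.0548
```

Call:
drive_tool(
  commands=[0.04,0.02,0.09,0,0,0,0.08,0.036,0.18,0,0,0,0.13,0.055,0.27,0,0,0,0.17,0.073,0.355,0,0,0,0.17,0.073,0.355,0,0,0],
)

```text
time_s: 4.7
ee_pos: [0.5116, -0.1118, 0.1153]
ee_rot: [-1.778, 1.17, -0.715]
force: [0.1, 0.8, -2.5]
opening: 0.055
```

```bash
python3 - <<'E'
from h import *
snap('wrist','w4');snap('scene','s4')
s=arm.sense();print(s['ee_pos'],s['force'],s['opening'])
a=cv2.imread('pics/s4.png')[120:260,110:330]; cv2.imwrite('pics/s4c.png',cv2.resize(a,None,fx=3.6,fy=3.6,interpolation=cv2.INTER_CUBIC))
E
```

```text
[ 0.51045018 -0.1119209   0.11377836] [-0.54931823 -0.34160132 -3.01745044] 0.054740407311191765
```

View pics/w4.png

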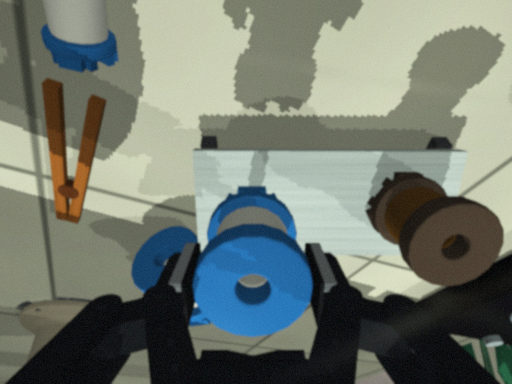

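View pics/s4c.png

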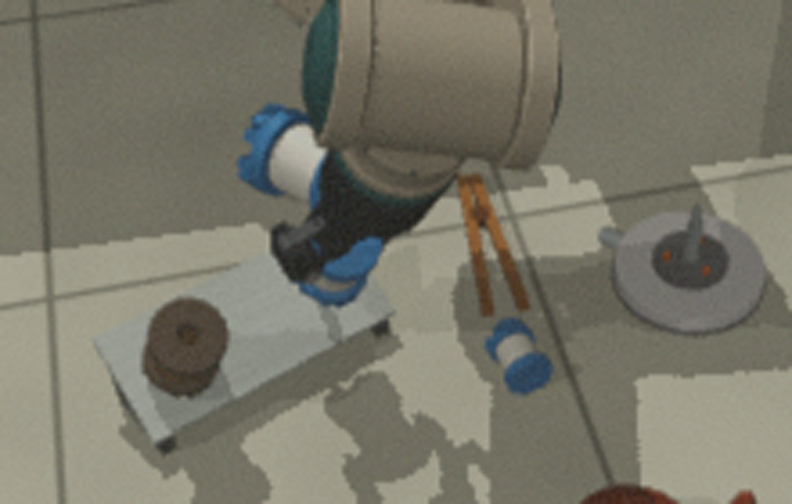

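Call:
drive_tool(
  commands=[0.08,0.03,0.17,0,0,0,0.17,0.07,0.35,0,0,0,0.17,0.07,0.6,0,0,0,0.17,0.07,0.8,0,0,0,0.17,0.07,0.9,0,0,0],
)

```text
time_s: 5.3
ee_pos: [0.5276, -0.1051, 0.2052]
ee_rot: [-1.778, 1.171, -0.714]
force: [-0.1, 1.2, -2.7]
opening: 0.0545
```

Call:
drive_tool(
  commands=[0,0.05,0,0.024,-0.056,0,0,0.1,0,0.048,-0.112,0,0,0.2,0,0.072,-0.168,0,0,0.3,0,0.096,-0.225,0,0,0.4,0,0.12,-0.281,0],
)

```text
time_s: 5.8
ee_pos: [0.5269, -0.0646, 0.203]
ee_rot: [-1.372, 0.905, -0.908]
force: [0.4, 0.3, -2.6]
opening: 0.0544
```

```bash
python3 - <<'E'
from h import *
snap('wrist','w5');snap('scene','s5');snap('top','t5')
s=arm.sense();print(s['ee_pos'],s['force'],s['opening'],Ro.from_rotvec(s['ee_rot']).as_matrix().round(3))
a=cv2.imread('pics/s5.png')[90:260,110:330]; cv2.imwrite('pics/s5c.png',cv2.resize(a,None,fx=3.5,fy=3.5,interpolation=cv2.INTER_CUBIC))
a=cv2.imread('pics/t5.png')[160:250,170:350]; cv2.imwrite('pics/t5c.png',cv2.resize(a,None,fx=4.4,fy=4.4,interpolation=cv2.INTER_CUBIC))
E
```

```text
[ 0.52619887 -0.06520204  0.20339205] [-0.02592241 -0.08298145 -2.26822617] 0.054616819512396296 [[ 0.393 -0.002  0.919]
 [-0.919 -0.002  0.393]
 [ 0.001 -1.    -0.002]]
```

View pics/w5.png

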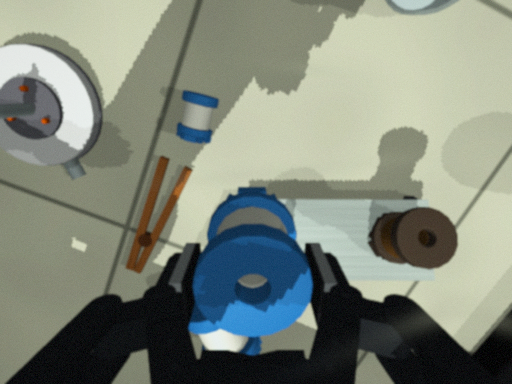

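View pics/s5c.png

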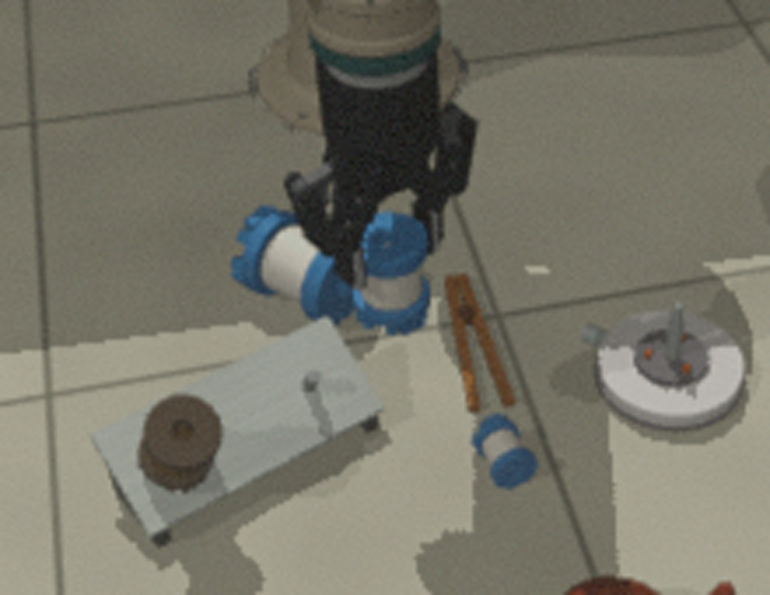

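View pics/t5c.png

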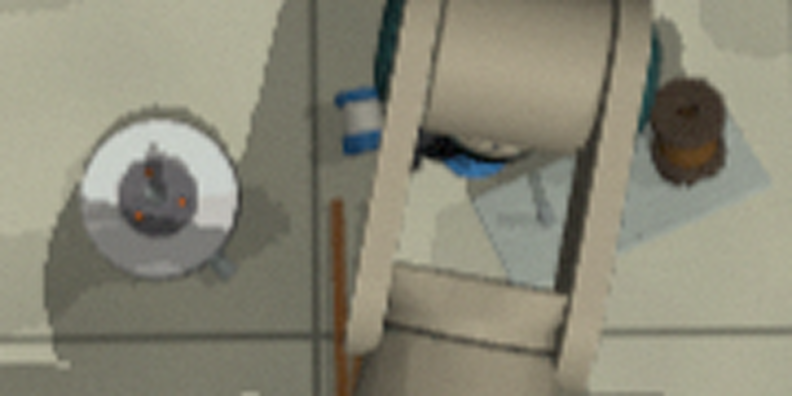

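```bash
python3 - <<'E'
from h import *
a=cv2.imread('pics/w5.png')[175:260,195:310]; cv2.imwrite('pics/w5c.png',cv2.resize(a,None,fx=6.8,fy=6.8,interpolation=cv2.INTER_CUBIC))
E
```

```text
(no output)
```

View pics/w5c.png

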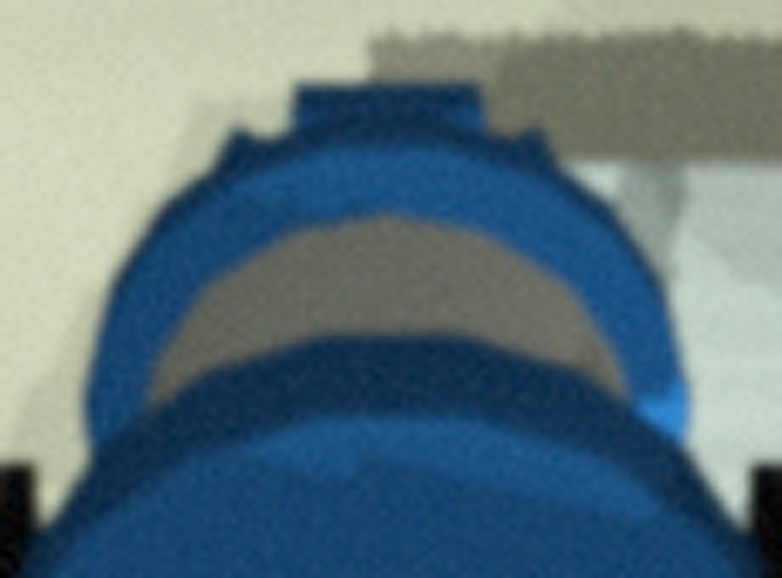

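```bash
python3 - <<'E'
from h import *
r=lambda a,f:cv2.resize(a,(int(a.shape[1]*f),int(a.shape[0]*f)),interpolation=cv2.INTER_CUBIC)
a=r(cv2.imread('pics/w3.png')[180:270,380:480],4.4)
b=r(cv2.imread('pics/w1.png')[165:260,150:240],4.1)
h=min(a.shape[0],b.shape[0]);print(a.shape,b.shape)
cv2.imwrite('pics/cmp.png',np.hstack([a[:h,:430],b[:h]]))
E
```

```text
(396, 440, 3) (389, 368, 3)
```

View pics/cmp.png

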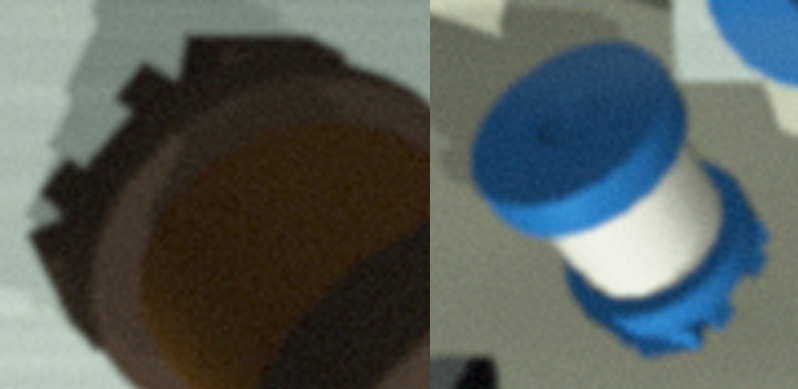

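Call:
drive_tool(
  commands=[-0.06,0.2,0.02,0,0,0,-0.12,0.4,0.04,0,0,0,-0.18,0.6,0.06,0,0,0,-0.24,0.8,0.08,0,0,0,-0.3,1,0.1,0,0,0],
)

```text
time_s: 6.45
ee_pos: [0.4971, 0.0354, 0.2132]
ee_rot: [-1.378, 0.907, -0.906]
force: [0.3, 0.8, -2.7]
opening: 0.0548
```

Call:
drive_tool(
  commands=[0,0,0,0,0,0,0,0,0,0,0,0],
)

```text
time_s: 6.65
ee_pos: [0.4975, 0.0349, 0.2133]
ee_rot: [-1.377, 0.906, -0.906]
force: [0.0, -0.2, -2.6]
opening: 0.0541
```

```bash
python3 - <<'E'
from h import *
snap('wrist','w6')
s=arm.sense();print(s['ee_pos'],s['force'],s['opening'])
r=lambda d,P,roi,n:None
def pins(n,wr,roi,hpin=.0335):
    d=load(n);T=wT(d) if wr else d['T'];P=cloud(d,T);H=hsv(d);r0,c0,r1,c1=roi
    m=np.zeros(H.shape[:2],bool);m[r0:r1,c0:c1]=1
    org=((H[...,0]<14)&(H[...,1]>110)&(H[...,2]>70)&m).astype(np.uint8)
    k,l,s,cen=cv2.connectedComponentsWithStats(org)
    q=[]
    for i in range(1,k):
        if s[i,4]<2: continue
        p=ray(d,*cen[i],hpin,T);q.append(p[:2]);print(n,s[i,4],cen[i].round(1),p.round(4))
    w=m&(H[...,1]<40)&(H[...,2]>95)&(P[...,2]>.012)&(P[...,2]<.026)
    cs,_=cv2.findContours(w.astype(np.uint8),cv2.RETR_EXTERNAL,cv2.CHAIN_APPROX_NONE)
    c=max(cs,key=len); pts=np.array([ray(d,*x[0],.022,T)[:2] for x in c])
    (cx,cy),rad=cv2.minEnclosingCircle((pts*1000).astype(np.float32)); print('base',cx,cy,rad)
    if len(q)==3:
        q=np.array(q);A=np.c_[2*q,np.ones(3)];x=np.linalg.solve(A,(q**2).sum(1));c=x[:2];print('pin circle',c,np.sqrt(x[2]+c@c))
    else: c=np.array([cx,cy])/1000
    print([np.degrees(np.arctan2(*(p-c)[::-1]))%120 for p in q])
pins('t5',0,(180,180,225,232)); pins('scene0',0,(170,270,215,330)); pins('w6',1,(0,0,200,512))
E
```

```text
[0.49755148 0.03448771 0.21327198] [ 0.52241897  0.11552858 -2.39505589] 0.05468133384899592
t5 2 [203.  198.5] [0.5181 0.1794 0.0335]
t5 2 [211.  205.5] [0.4939 0.152  0.0335]
t5 3 [201.3 208.7] [0.4834 0.1849 0.0335]
base 498.3564758300781 170.96331787109375 62.60218048095703
pin circle [0.49911999 0.17175561] 0.02044444042549682
[np.float64(21.810420193979713), np.float64(15.134981129075143), np.float64(20.06941464738722)]
scene0 4 [294.5 190.5] [0.493  0.1485 0.0335]
scene0 4 [305.5 194.5] [0.516  0.1741 0.0335]
base 495.8959045410156 157.6657257080078 72.41378021240234
[np.float64(12.369536682356639), np.float64(39.20467878249564)]
w6 36 [132.1  99.4] [0.5167 0.1773 0.0335]
w6 33 [149.4 130.2] [0.4935 0.1519 0.0335]
w6 10 [250.2 167. ] [0.4987 0.0373 0.0335]
w6 3 [251.3 170. ] [0.4961 0.0348 0.0335]
w6 7 [247.7 176.1] [0.4879 0.0357 0.0335]
w6 11 [244.1 184.3] [0.4775 0.0358 0.0335]
w6 3 [267.  182.7] [0.4894 0.0127 0.0335]
w6 8 [265.5 187.6] [0.4834 0.0119 0.0335]
w6 2 [267.  192.5] [0.4787 0.0079 0.0335]
base 490.0855407714844 164.24342346191406 71.21080017089844
[np.float64(26.10689876282909), np.float64(45.48368105700138), np.float64(33.89535375427447), np.float64(32.64305983766502), np.float64(29.031438402258217), np.float64(24.39259284178158), np.float64(29.75784929519557), np.float64(27.480177622427988), np.float64(25.831094726364512)]
```

View pics/w6.png

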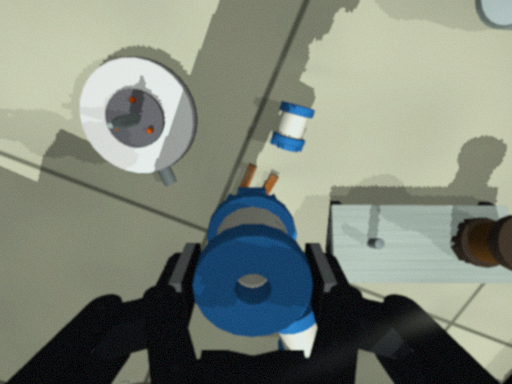

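Call:
drive_tool(
  commands=[0,0,0,0,0,0.09,0,0,0,0,0,0.18,0,0,0,0,0,0.27,0,0,0,0,0,0.36,0,0,0,0,0,0.45],
)

```text
time_s: 7.2
ee_pos: [0.4975, 0.0339, 0.2134]
ee_rot: [-1.542, 0.357, -0.357]
force: [-0.2, 0.1, -3.2]
opening: 0.0545
```

Call:
drive_tool(
  commands=[0,0.1,-0.1,0,0,0.08,0,0.3,-0.2,0,0,0.161,0,0.3,-0.3,0,0,0.161,0,0.3,-0.3,0,0,0.161],
)

```text
time_s: 7.6
ee_pos: [0.4967, 0.0643, 0.1818]
ee_rot: [-1.566, 0.166, -0.162]
force: [-0.6, -0.2, -3.0]
opening: 0.0549
```

```bash
python3 - <<'E'
from h import *
snap('wrist','w7');snap('top','t7')
s=arm.sense();print(s['ee_pos'],s['force'],s['opening'],s['q'].round(2),Ro.from_rotvec(s['ee_rot']).as_matrix().round(3))
a=cv2.imread('pics/w7.png')[0:220,120:400]; cv2.imwrite('pics/w7c.png',cv2.resize(a,None,fx=2.7,fy=2.7,interpolation=cv2.INTER_CUBIC))
E
```

```text
[0.49745835 0.06417185 0.18369144] [ 0.52248372  0.21743935 -2.17792795] 0.05466134193546927 [ 0.06  0.    1.54 -0.    1.59  0.26] [[ 0.978  0.001  0.207]
 [-0.207 -0.001  0.978]
 [ 0.001 -1.    -0.001]]
```

View pics/w7.png

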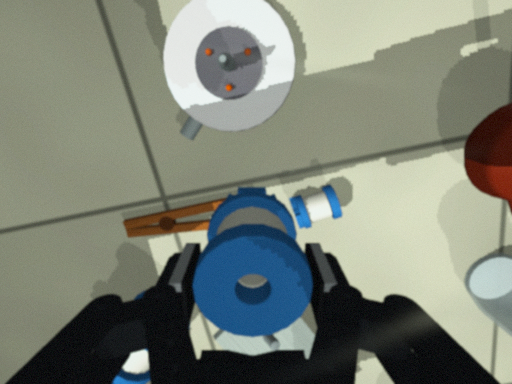

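View pics/w7c.png

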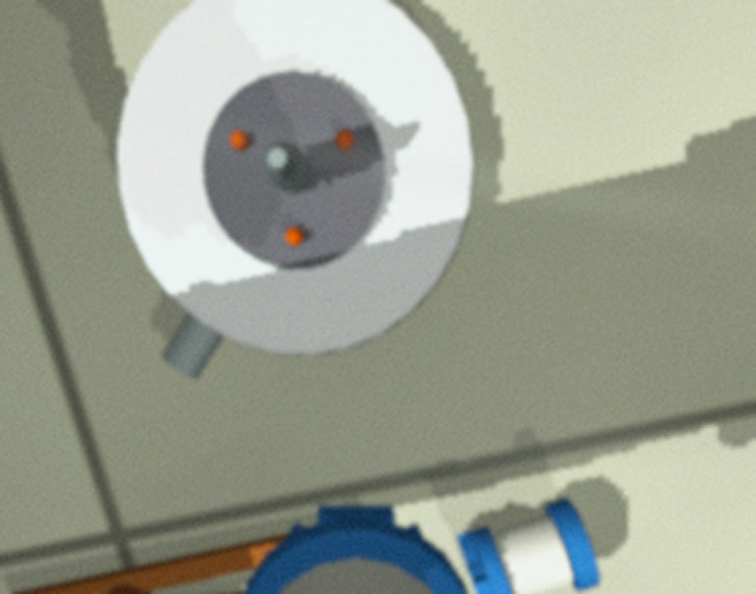

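```bash
python3 - <<'E'
from h import *
d=load('w7');T=wT(d);P=cloud(d,T);H=hsv(d);R=Ro.from_rotvec(d['rot']).as_matrix()
m=np.zeros(H.shape[:2],bool);m[0:140,150:310]=1
org=((H[...,0]<14)&(H[...,1]>110)&(H[...,2]>70)&m).astype(np.uint8)
k,l,s,cen=cv2.connectedComponentsWithStats(org);q=[]
for i in range(1,k):
    if s[i,4]<8: continue
    q.append(ray(d,*cen[i],.0325,T)[:2])
q=np.array(q);A=np.c_[2*q,np.ones(len(q))];x=np.linalg.lstsq(A,(q**2).sum(1),rcond=None)[0];c=x[:2];print(q.round(4),'centre',c,np.sqrt(x[2]+c@c),[np.degrees(np.arctan2(*(p-c)[::-1]))%120 for p in q])
# tip
print('tip',ray(d,120+277/2.7,157/2.7,.086,T))
w=((P[...,2]>.012)&(P[...,2]<.03)&(m)).astype(np.uint8)
cs,_=cv2.findContours(w,cv2.RETR_EXTERNAL,cv2.CHAIN_APPROX_NONE)
# core top
pz=P[...,2];b=(H[...,0]>95)&(H[...,0]<125)&(H[...,1]>120);b[:220]=0;b[:,:190]=0;b[:,315:]=0
zt=np.median(pz[b&(pz>d['pos'][2]+.01)]);top=(b&(abs(pz-zt)<.004)).astype(np.uint8);print('top z rel TCP',zt-d['pos'][2])
cs,_=cv2.findContours(top,cv2.RETR_CCOMP,cv2.CHAIN_APPROX_NONE)
for c_ in cs:
    if len(c_)>20:
        el=cv2.fitEllipse(c_);p=ray(d,*el[0],zt,T);print(el,p,'tool',(R.T@(p-d['pos'])*1000).round(1))
# foot cap top ring z and vertical check: white waist points
print('tool z yaw',np.degrees(np.arctan2(R[1,2],R[0,2])))
E
```

```text
[[0.4821 0.1855]
 [0.5163 0.1783]
 [0.4931 0.1527]] centre [0.49719628 0.17229677] 0.019999409805930367 [np.float64(18.863341192878863), np.float64(17.608944439671983), np.float64(18.257879844704107)]
tip [0.49742947 0.17195415 0.086     ]
top z rel TCP 0.028481800803599078
((252.31065368652344, 283.6116943359375), (102.85084533691406, 120.96699523925781), 88.87091827392578) [0.49746887 0.06541544 0.21029487] tool [  0.4 -28.5   1.2]
((252.57699584960938, 285.8973693847656), (26.221237182617188, 34.40896224975586), 89.11011505126953) [0.49733268 0.0641852  0.21029487] tool [  0.5 -28.5  -0. ]
tool z yaw 78.05022902037501
```

Call:
drive_tool(
  commands=[0,0.25,0,0,0,0,0,0.5,0,0,0,0,0,0.75,0,0,0,0,0,1,0,0,0,0,0,1,0,0,0,0],
)

```text
time_s: 8.2
ee_pos: [0.4976, 0.1667, 0.1845]
ee_rot: [-1.564, 0.159, -0.163]
force: [-0.6, -0.2, -3.0]
opening: 0.0545
```

Call:
drive_tool(
  commands=[-0.005,0.073,-0.15,0,0,0,-0.005,0.073,-0.3,0,0,0,-0.005,0.073,-0.42,0,0,0,-0.005,0.073,-0.42,0,0,0],
)

```text
time_s: 8.6
ee_pos: [0.4955, 0.1713, 0.1386]
ee_rot: [-1.567, 0.166, -0.16]
force: [-0.1, 0.3, -2.3]
opening: 0.0544
```

```bash
python3 - <<'E'
from h import *
snap('scene','s8');snap('wrist','w8')
s=arm.sense();print(s['ee_pos'],s['force'],s['torque'],s['opening'])
a=cv2.imread('pics/s8.png')[100:240,220:380]; cv2.imwrite('pics/s8c.png',cv2.resize(a,None,fx=4.2,fy=4.2,interpolation=cv2.INTER_CUBIC))
E
```

```text
[0.49676052 0.17176869 0.14136416] [-0.49688879  0.43242612 -2.10596511] [ 0.03208216 -0.00590582  0.01161698] 0.054345963596442955
```

View pics/s8c.png

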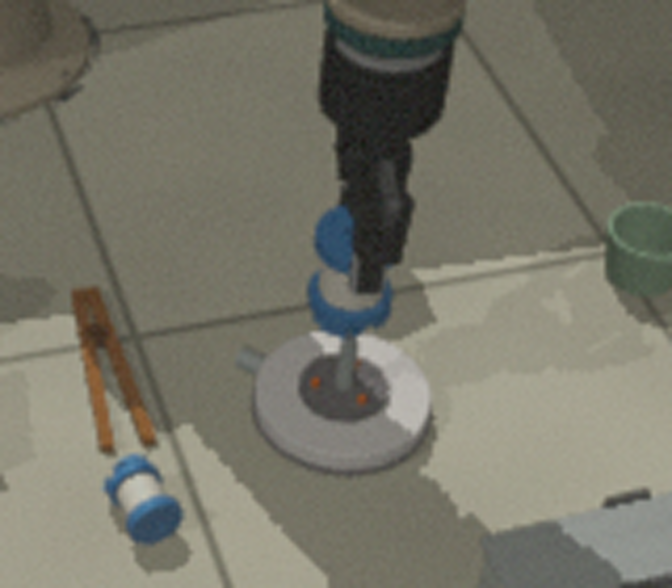

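View pics/w8.png

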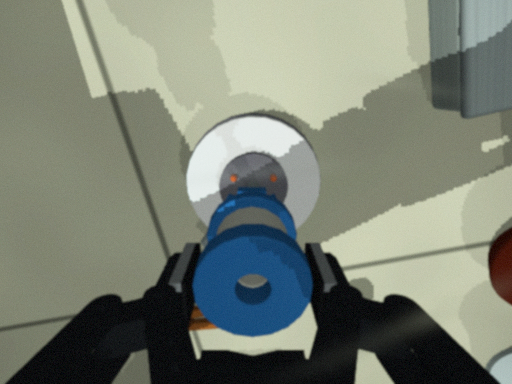

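Call:
drive_tool(
  commands=[0,0,-0.08,0,0,0,0,0,-0.16,0,0,0,0,0,-0.24,0,0,0,0,0,-0.32,0,0,0,0,0,-0.32,0,0,0],
)

```text
time_s: 9.2
ee_pos: [0.496, 0.1721, 0.1081]
ee_rot: [-1.566, 0.163, -0.161]
force: [-0.4, 0.2, -3.1]
opening: 0.0545
```

Call:
drive_tool(
  commands=[0,0,-0.06,0,0,0,0,0,-0.12,0,0,0,0,0,-0.18,0,0,0,0,0,-0.24,0,0,0,0,0,-0.24,0,0,0],
)

```text
time_s: 9.7
ee_pos: [0.4967, 0.1723, 0.0848]
ee_rot: [-1.565, 0.161, -0.163]
force: [1.2, 2.1, -4.0]
opening: 0.055
```

Call:
drive_tool(
  commands=[0,0,-0.03,0,0,0,0,0,-0.05,0,0,0,0,0,-0.07,0,0,0,0,0,-0.07,0,0,0],
)

```text
time_s: 10.1
ee_pos: [0.4969, 0.1724, 0.0786]
ee_rot: [-1.565, 0.161, -0.163]
force: [0.9, 1.5, -3.2]
opening: 0.0544
```

Call:
drive_tool(
  commands=[0,0,-0.01,0,0,0,0,0,-0.02,0,0,0,0,0,-0.03,0,0,0,0,0,-0.03,0,0,0],
)

```text
time_s: 10.5
ee_pos: [0.4969, 0.1723, 0.0757]
ee_rot: [-1.565, 0.161, -0.163]
force: [2.5, 1.4, -3.7]
opening: 0.0546
```

Call:
drive_tool(
  commands=[0,0,-0.01,0,0,0,0,0,-0.02,0,0,0,0,0,-0.02,0,0,0],
)

```text
time_s: 10.8
ee_pos: [0.4968, 0.1723, 0.0737]
ee_rot: [-1.565, 0.161, -0.163]
force: [1.7, 1.3, -3.4]
opening: 0.0545
```

Call:
drive_tool(
  commands=[0,0,-0.01,0,0,0,0,0,-0.02,0,0,0,0,0,-0.02,0,0,0],
)

```text
time_s: 11.1
ee_pos: [0.4968, 0.1723, 0.0717]
ee_rot: [-1.565, 0.161, -0.163]
force: [1.2, 2.8, -2.4]
opening: 0.0544
```

Call:
drive_tool(
  commands=[0,0,-0.01,0,0,0,0,0,-0.01,0,0,0],
)

```text
time_s: 11.3
ee_pos: [0.4968, 0.1724, 0.0707]
ee_rot: [-1.565, 0.161, -0.163]
force: [1.0, 1.7, -2.5]
opening: 0.0544
```

Call:
drive_tool(
  commands=[0,0,-0.01,0,0,0,0,0,-0.01,0,0,0],
)

```text
time_s: 11.5
ee_pos: [0.4969, 0.1724, 0.0699]
ee_rot: [-1.565, 0.161, -0.163]
force: [1.6, 2.6, -2.1]
opening: 0.0545
```

Call:
drive_tool(
  commands=[0,0,-0.005,0,0,0,0,0,-0.008,0,0,0],
)

```text
time_s: 11.7
ee_pos: [0.497, 0.1726, 0.0696]
ee_rot: [-1.564, 0.16, -0.164]
force: [-1.8, 1.8, 4.1]
opening: 0.0543
```

Call:
drive_tool(
  commands=[0,0,-0.005,0,0,0,0,0,-0.008,0,0,0],
)

```text
time_s: 11.9
ee_pos: [0.4971, 0.1729, 0.0695]
ee_rot: [-1.564, 0.16, -0.164]
force: [-4.0, 3.6, 8.6]
opening: 0.0545
```

Call:
drive_tool(
  commands=[0,0,0.008,0,0,0,0,0,0.008,0,0,0],
)

```text
time_s: 12.1
ee_pos: [0.497, 0.1726, 0.0696]
ee_rot: [-1.564, 0.16, -0.164]
force: [-1.2, 2.9, 5.5]
opening: 0.0546
```

```bash
python3 - <<'E'
from h import *
snap('scene','s9');snap('wrist','w9')
s=arm.sense();print(s['ee_pos'],s['force'],s['torque'],s['opening'])
a=cv2.imread('pics/s9.png')[100:240,220:380]; b=cv2.imread('pics/w9.png')[120:300,160:350]
cv2.imwrite('pics/s9c.png',np.hstack([cv2.resize(a,(400,350),interpolation=cv2.INTER_CUBIC),cv2.resize(b,(370,350),interpolation=cv2.INTER_CUBIC)]))
E
```

```text
[0.49700033 0.17263049 0.06959324] [-1.61375139  3.92337248  5.71943073] [0.44072971 0.31196996 0.03189926] 0.055062919873291705
```

View pics/s9c.png

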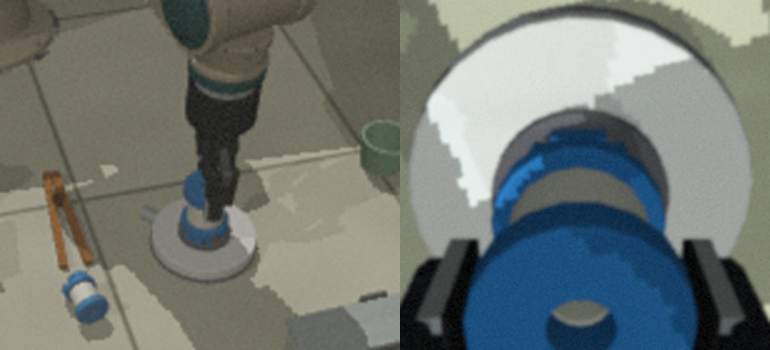

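Call:
drive_tool(
  commands=[0,0,0,0,0,0,0,0,0,0,0,0,0,0,0,0,0,0,0,0,0,0,0,0],
  claw=100,
)

```text
time_s: 12.6
ee_pos: [0.4967, 0.1721, 0.0687]
ee_rot: [-1.565, 0.161, -0.163]
force: [-0.1, -0.8, -0.3]
opening: 0.0856
```

Call:
drive_tool(
  commands=[0,0,0.1,0,0,0,0,0,0.25,0,0,0,0,0,0.5,0,0,0,0,0,0.75,0,0,0,0,0,1,0,0,0],
)

```text
time_s: 13.1
ee_pos: [0.4969, 0.1723, 0.1708]
ee_rot: [-1.565, 0.16, -0.164]
force: [0.8, 0.1, 0.0]
opening: 0.0856
```

Call:
drive_tool(
  commands=[0,-0.3,0.1,0,0,0,0,-0.6,0.1,0,0,0,0,-1,0.1,0,0,0,0,-1,0.1,0,0,0],
)

```text
time_s: 13.5
ee_pos: [0.497, 0.0689, 0.18]
ee_rot: [-1.566, 0.163, -0.168]
force: [-0.6, 0.5, -0.2]
opening: 0.0853
```

```bash
python3 - <<'E'
from h import *
snap('scene','s10');snap('wrist','w10');snap('top','t10')
s=arm.sense();print(s['ee_pos'],s['force'],s['opening'])
for n,T in [('w10',wT(load('w10'))),('s10',load('s10')['T']),('t10',load('t10')['T'])]:
    d=load(n);P=cloud(d,T);H=hsv(d)
    b=(H[...,0]>95)&(H[...,0]<125)&(H[...,1]>100)&(np.hypot(P[...,0]-.4973,P[...,1]-.172)<.04)
    t=b&(P[...,2]>.088)
    if t.sum()>20:
        Q=P[t];c=Q.mean(0);nn=np.linalg.svd(Q[abs(Q[:,2]-np.median(Q[:,2]))<.004]-np.median(Q,0))[2][2]
        print(n,t.sum(),'top z',np.median(Q[:,2]),c,'normal',nn.round(3))
a=cv2.imread('pics/s10.png')[130:240,230:370]; b=cv2.imread('pics/w10.png')[0:200,130:330]; 
cv2.imwrite('pics/s10c.png',np.hstack([cv2.resize(a,(420,330),interpolation=cv2.INTER_CUBIC),cv2.resize(b,(330,330),interpolation=cv2.INTER_CUBIC)]))
E
```

```text
[0.49695361 0.07257747 0.17959493] [ 0.30888417 -0.67107448  0.03853692] 0.08504662288817794
w10 4809 top z 0.09810048037983121 [0.49681666 0.17167964 0.09805465] normal [-0.002  0.001 -1.   ]
s10 238 top z 0.09792210350971359 [0.49933    0.16602259 0.09712278] normal [ 0.007  0.008 -1.   ]
t10 21 top z 0.09834740200463199 [0.49216261 0.19190043 0.09878667] normal [ 0.047 -0.198 -0.979]
```

View pics/s10c.png

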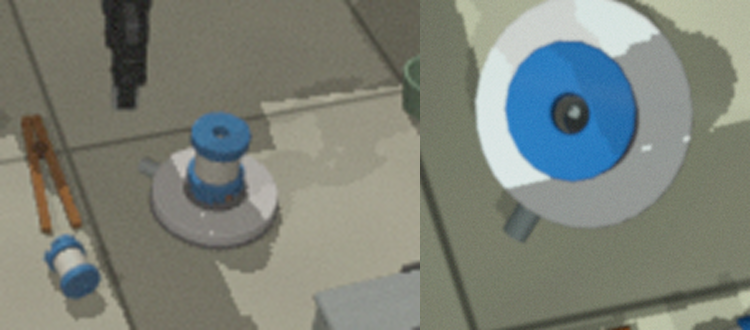

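View pics/s10.png

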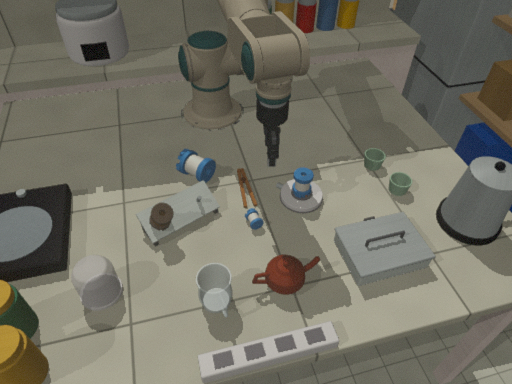

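The core's top face is at z = 0.098 m, which is 28 + 70 mm, so it is home, and it stands upright. The gripper is clear and the bystanders have not moved. I'm handing the job in.

```bash
python3 -c "
from cell import arm
print(arm.finish_job())"
```

```text
the job is handed in; nothing more can be done
None
```

The white core is mounted on the spindle, fully home and upright, and the gripper is clear of it. I handed the job in at about 13.7 s.

- **Pick-up:** I gripped the middle-sized white core by its top cap at 60 N and drew it off the peg along the leaning axis. I then set it upright, with the foot slots matched to the pin angle I measured in the wrist picture (about 18°, modulo 120°).
- **Fitting:** I lowered it in small steps. It went over the pins on the first descent, so no turning search was needed. It met the seat at about 9 N, and I eased off and let go.
- **Last checks:** The wrist and scene cameras put the top face at z = 0.098 m (expected 28 + 70 mm), level within about 0.01 rad and centred within about 1 mm of the spindle in the wrist view. The spent core, tea things and look-alikes appear where they started.
- **Disagreement:** The top camera saw only 21 pixels of the cap past the arm. Its height agreed (0.098 m), but its tilt and position readings were off, and I discounted those.

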